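# Fit the track canister on the sauna shelf

### The job

Fit the canister to the shelf: slide its base into the aluminium track from the track's open end and push it fully home against the end cap, then stand the upper jar of the stacked pair upright on the middle of the base. Then lower the cover over the jar, with its bar handle across the track, until its rim sits on the base plate, and turn it clockwise (seen from above) to its stop to lock it, so that the bar handle lies along the track. Leave the lower jar, the ladle, the brush and the comb where they are.

Things in the scene. Friction and masses are not known exactly. Their poses are not given: they have to be found in the camera images.
- track: Aluminium C-section track fixed flat on the shelf, 220 long (x axis), 49 wide, 18 high, slot opening upwards. Origin: middle of its underside, on the shelf; z up. Floor 4 thick; channel 41 wide, 4 to 15 above the shelf; over it two lips 3 thick leave a slot 24 wide. +x end shut by a black end cap, -x end open. Place and yaw vary
- track_mouth (a point): Middle of the track's open end (x = -110 on the track), level with the top of the lips, 18 above the shelf; axes as the track. Only here can the base's foot enter, moving along the track's +x
- track_cap (a point): Middle of the end cap's inner face (x = +105 on the track), 18 above the shelf; axes as the track. The base is home when the end of its foot meets the cap: base axis 30 short of this point, at x = +75 on the track
- base_center (a point): Canister base, white plastic, loose, 33 high; this point: on its upright axis, 17 over its underside, level with the top of its round plate (92 diameter, 5 thick); z up. On the plate a round collar 60 diameter, 16 high, flat on top for the jar. The collar is bare on the +x and -x sides: grip it there, fingertips just over the plate. A half turn gives the same shape. 130 to 200 g
- base_foot (a point): Middle of the base's underside; axes as base_center, x the sliding direction. Flat foot 60 (x) x 37 x 5 thick, corners chamfered 8; then a neck 40 x 20, 7 high; then the plate. In the track the plate rides on the lips, this point 6 above the shelf; the foot enters with this point 6 to 10 above the shelf (its play under the lips is 4)
- base_lugs (a point): Top of the base's collar, on its axis, 33 over the underside; axes as base_center. Two bayonet lugs stick out of the upper 5 mm of the collar on its +y and -y sides, to radius 37.5, each 34 degrees either way, 11 clear beneath; under each, a stop for the cover's lug
- cover_handle (a point): Cover, white plastic round hollow shell open below, 89 outside, 82 inside, 90 high, 85 inside height; a bar handle on its flat top is 60 long (x axis), 14 wide, 90 to 114 above the rim. This point: middle of the bar, on the cover's axis, 102 above the rim; z up. Starts upright on the shelf. A half turn gives the same shape. 135 to 215 g
- cover_rim (a point): Centre of the cover's open mouth, level with its rim; axes as cover_handle. Two lugs inside on the +y and -y sides, 3 to 8 above the rim, reach in to radius 34, each 19 degrees either way. It goes down onto the plate only with the bar 52 to 128 degrees from the base's x; turned clockwise from above, freely, it meets the stop about 5 degrees past parallel. Locked: within 11 degrees of parallel
- jar_up_center (a point): Upper of two equal empty white ceramic jars, stacked; this point: on its axis, half-way up (29 over its underside). 54 diameter, 58 high, wall 4, foot 40 diameter and 5 high that sits loosely (3 all round) in the lower jar's mouth: lift it straight up. Its underside is 53 above the shelf at first, 39 when it stands on the base in the track. 105 to 165 g
- jar_low_center (a point): Lower jar of the stack, same shape, standing on the shelf; this point: on its axis, half-way up (29 above the shelf). It stays where it is
- ladle_center (a point): Spare wooden sauna ladle lying on the shelf: round bowl 84 diameter, 45 high (this point: on the bowl's axis, 22 up), straight handle 290 long towards its -x. Bystander
- brush_center (a point): Bamboo nail brush, 95 (x) x 40 x 36 high; this point: its middle, half-way up. Bystander
- comb_center (a point): White plastic comb lying flat, 170 (x) x 32 x 5; this point: its middle. Bystander
Not all that is in view belongs to the job. Of the things that look like the part that bears base_center, take the one that is farthest to the robot's right at the start. Leave any orange or yellow look-alike of the part that bears jar_up_center alone.

How it is judged:
By the outcome, as a careful person would: the job done as asked, in the order asked, and still so for the second after the job is handed in, with the robot touching nothing.
It also fails if it takes over 72 s, if anything falls off the work surface, if the arm or the gripper's body presses on something with over 40 N, if the wrist force passes 120 N, or if a joint passes its speed limit or range.

### The arm

A 6-joint arm with a two-finger parallel gripper is mounted at the origin on the work surface. World frame = base frame: x ahead of the robot, y to its left, z up, the work surface at z = 0. Lengths are in m, angles in rad, forces in N, time in s.
With the tool pointing down it reaches from about 0.375 to 0.975 m from the base axis. Payload 3.8 kg.
Tool frame: the origin (TCP) lies at the very end of the fingers, on their centre line; the grasp point (between the pads) lies 19 mm behind it; z points along the fingers, y is the direction in which the jaws open and shut (so a half turn about z gives the same grasp; the last joint's range is limited). The gripper opens to 85 mm and grips with 20 to 120 N. Pads are 22 mm wide; open, the fingers measure 114 mm over their backs; the gripper's body (76 mm by 85 mm) begins 54 mm behind the grasp point. The pads swing forward as they close: fully open they stand 13 mm farther back than shut.
Start: joints at [-1.18, 0.264, 1.604, -0, 1.274, -0.037], TCP at [0.28, -0.614, 0.231] pointing down, gripper open.
Joint ranges: [-2.63, 2.63], [-0.94, 2.18], [0.31, 2.57], [-1.31, 4.45], [0, 2.66], [-2.55, 2.55]. Speed limits (rad/s): [2.57, 2.57, 3.14, 3.14, 3.14, 3.14].

### API

Orientations are given as a rotation vector (axis times angle).
In Python, from workcell import bot gives the robot as it stands.
- The arm moves only by the tool jog_arm, never from a script. Its argument "plan" is a list of rows, each an object of numbers: "claw": the closure, from 0 (fully open) to 1 (shut); "x", "y", "z": the shift along the tool's x, y, z in m; "turn": the turn about the tool's z in degrees. In form: [{"claw": .., "x": .., "y": .., "z": .., "turn": ..}, ...]. A call has 1 to 10 rows; each row shifts and turns the commanded pose from where the row before left it, along the tool's axes as they then stand; what a row does not reach is not made up. A row lasts 1/8 s, in which the tool goes at most 62.5 mm and 10.7 degrees, less where a joint would pass 70% of its speed; a pose out of reach is approached as far as the arm can. A call is refused whole if a number of a shift passes 0.0625 or a number of a turn 10.7, either way. A call with a gripper value outside its range is refused whole. The fingers move at their own pace and stop on an object; "newtons" is the grip in N (left out, the last holds). Time passes only in rows, so rows that do not move let the fingers close. It gives the time, the measured TCP pose, the force and the opening at its end, in the units of the state.
- bot.read_state(): the state, without advancing time (a new reading comes with each control period).
- bot.read_camera(name): name is "scene" or "top"; returns the picture (400x640x3 uint8, red, green, blue); there is no depth.
- bot.camera_params(name): a dict with "fx", "fy", "cx", "cy" (pixels), "D" ([k1, k2, p1, p2, k3] as OpenCV has them; the pictures are not rectified), "world_to_cam" (4x4, takes a point from world to camera coordinates). Camera axes: x right, y up, looking along -z (the intrinsics and any distortion apply to the point x, -y, -z); pixel columns grow to the right and rows downward; lengths in m; the calibration is good to about 2 mm. A picture is of the moment at which its call begins. camera_params takes no time and is no camera call.
- bot.finish_job(): hands the job in, once; it reports no verdict.
The state is a dict: "time": time; "q": joint angles; "joint_vel": joint speeds; "joint_torque": joint torques, N m; "tool_pos": TCP position; "tcp_rot": TCP orientation; "wrist_force": force on the tool from outside, world axes, zero at the start; "torque": the same for the moment, N m; "width": opening from 0.0 (shut) to 1.0 (fully open).
Only numpy, scipy, OpenCV 4.12 (cv2) and the standard library are available. Lean on these libraries where they do the work, as an engineer would, in place of code of your own. Each camera call takes 0.05 s, during which the arm holds its last target. There are 200 camera calls.

## Working session

There is one attempt and no reset: what is moved stays moved. The work goes in short steps, Python scripts to look and compute and a tool call to move; the robot and the scene stay as the last step left them, time stands still between calls to the robot, and variables do not carry over. Pictures are saved under pics/ and viewed, about 8 in all and at most 12, crops included, and the job is handed in when it is done.

Besides the shell and the picture viewer there is one more tool, called after ">>>" as name([rows], argument=value, ...), one row to a line, values as JSON. jog_arm: Moves the arm, as the interface text tells. Its arguments: {"type":"object","properties":{"plan":{"type":"array","items":{"type":"object","properties":{"claw":{"type":"number"},"x":{"type":"number"},"y":{"type":"number"},"z":{"type":"number"},"turn":{"type":"number"}}}},"newtons":{"type":"number"}},"required":["plan"]}

```bash
mkdir -p pics
cat > h.py <<'E'
import numpy as np,cv2
from workcell import bot
def save(n,im): cv2.imwrite('pics/'+n+'.png',im[:,:,::-1])
def ray(cam,uv):
    p=bot.camera_params(cam);K=np.array([[p['fx'],0,p['cx']],[0,p['fy'],p['cy']],[0,0,1]])
    u=cv2.undistortPoints(np.array(uv,float).reshape(-1,1,2),K,np.array(p['D'],float)).reshape(-1,2)
    M=np.array(p['world_to_cam']);R=M[:3,:3];c=-R.T@M[:3,3]
    d=np.c_[u[:,0],-u[:,1],-np.ones(len(u))]@R
    return c,d/np.linalg.norm(d,axis=1)[:,None]
def plane(cam,uv,z):
    c,d=ray(cam,uv);return c+d*((z-c[2])/d[:,2])[:,None]
def tri(uva,uvb,a='scene',b='top'):
    ca,da=ray(a,uva);cb,db=ray(b,uvb);out=[]
    for x,y in zip(da,db):
        t=np.linalg.lstsq(np.c_[x,-y],cb-ca,rcond=None)[0];P,Q=ca+t[0]*x,cb+t[1]*y
        out.append(np.r_[(P+Q)/2,np.linalg.norm(P-Q)])
    return np.array(out)
def proj(cam,P):
    p=bot.camera_params(cam);K=np.array([[p['fx'],0,p['cx']],[0,p['fy'],p['cy']],[0,0,1]])
    M=np.array(p['world_to_cam']);X=np.atleast_2d(P)@M[:3,:3].T+M[:3,3];X=X*[1,-1,-1]
    return cv2.projectPoints(X,np.zeros(3),np.zeros(3),K,np.array(p['D'],float))[0].reshape(-1,2)
E
python3 - <<'E'
from h import *
for n in('scene','top'):
    save(n+'0',bot.read_camera(n));p=bot.camera_params(n);M=np.array(p['world_to_cam']);print(n,p['fx'],p['D'],(-M[:3,:3].T@M[:3,3]).round(3),M[:3,:3].round(2).tolist())
print(bot.read_state())
E
```

```text
scene 409.9591943065042 [0.02820666 0.         0.         0.         0.        ] [1.025 0.562 0.694] [[-0.67, 0.74, 0.0], [-0.48, -0.44, 0.76], [0.56, 0.51, 0.65]]
top 409.07127531364654 [-0.07787617  0.          0.          0.          0.        ] [0.39  0.086 0.944] [[-0.01, -1.0, 0.03], [0.99, -0.01, 0.13], [-0.12, 0.03, 0.99]]
{'time': 0.1, 'q': array([-1.17991668e+00,  2.64681272e-01,  1.60528471e+00, -1.50094413e-05,
        1.27371172e+00, -3.69278928e-02]), 'joint_vel': array([ 0.00076175, -0.00190556, -0.00485843, -0.00214441,  0.00073349,
        0.00110168]), 'joint_torque': array([ 5.82540033e-04, -5.16708148e+01, -3.68589091e+01, -6.30525324e-05,
        6.29860297e-03, -1.09934479e-05]), 'tool_pos': array([ 0.27975643, -0.61354185,  0.23005868]), 'tcp_rot': array([-3.06799000e+00, -6.66457292e-01,  5.98402750e-04]), 'wrist_force': array([0.54978231, 0.11400099, 0.23651173]), 'torque': array([-0.03245673, -0.06953304,  0.01935673]), 'width': 0.9983206923086578}
```

View pics/scene0.png

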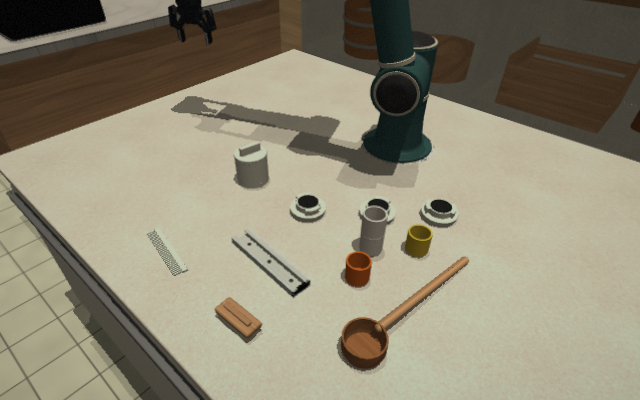

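View pics/top0.png

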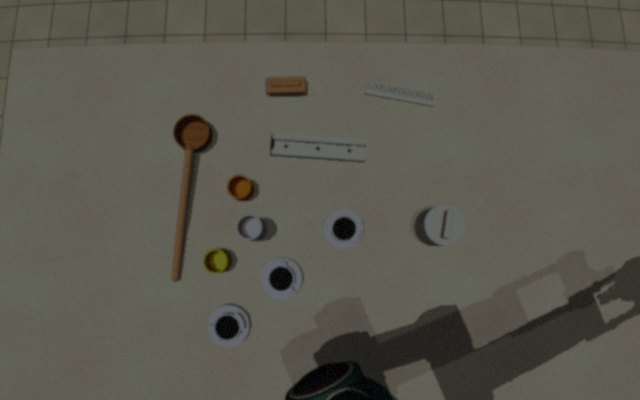

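Top view: the base look-alikes are at top pixels (344,229), (281,278) and (229,325). The farthest right of the robot (image right) is (344,229), which is scene (308,206). The jar stack is at top (252,228), scene (372,230); the orange (240,187) and yellow (217,260) jars are left alone. The track's cap is at (271,145) and its mouth at (365,152). The cover is at (444,225).

Run:
```python
from h import *
t=cv2.imread('pics/top0.png');s=cv2.imread('pics/scene0.png')
def c(im,x,y,w,h):
    r=cv2.resize(im[y:y+h,x:x+w],(400,300),interpolation=cv2.INTER_CUBIC);return cv2.convertScaleAbs(r,alpha=1.4)
cv2.imwrite('pics/crop0.png',np.vstack([np.hstack([c(t,312,205,64,48),c(s,276,182,64,48)]),np.hstack([c(t,262,112,112,84),c(t,412,201,64,48)])]))
```

```text
(no output)
```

View pics/crop0.png

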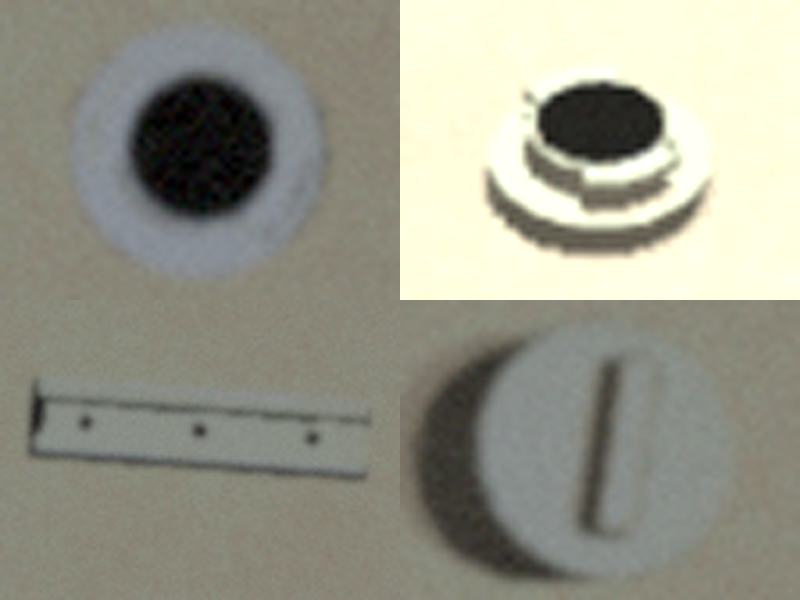

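Close crop: the chosen base has a plain white plate with a black collar top, and the scene view shows the lug's left edge near scene pixel (305,210). The track has three floor holes and a black cap at its left end. The cover bar runs nearly vertical in the top image.

Run:
```python
from h import *
t=cv2.imread('pics/top0.png');s=cv2.imread('pics/scene0.png')
def c(im,x,y,w,h,W,H,a,b):
    return cv2.convertScaleAbs(cv2.resize(im[y:y+h,x:x+w],(W,H),interpolation=cv2.INTER_CUBIC),alpha=a,beta=b)
A=c(s,284,186,50,36,800,576,1.6,-150) # 16x
cv2.imwrite('pics/crop1.png',A)
B=np.vstack([np.hstack([c(s,226,226,96,72,400,300,1,0),c(s,228,138,48,54,400,300,1,0)]),np.hstack([c(s,346,196,56,66,400,300,1,0),c(t,226,200,52,48,400,300,1.6,0)])])
cv2.imwrite('pics/crop2.png',B)
# dark blobs (black collar top)
for n,im,pts in(('top',t,(344,229)),('scene',s,(308,202))):
    g=im.max(2).astype(np.uint8);m=(g<45).astype(np.uint8)
    k,l,st,ce=cv2.connectedComponentsWithStats(m);i=l[pts[1],pts[0]]
    cn=max(cv2.findContours((l==i).astype(np.uint8),0,1)[0],key=len);print(n,i,st[i],ce[i],cv2.fitEllipse(cn))
```

```text
top 13 [333 218  22  22 378] [343.70634921 228.24074074] ((343.7016296386719, 228.24078369140625), (20.905128479003906, 21.234800338745117), 76.83201599121094)
scene 29 [299 196  19  11 172] [307.5872093  201.05232558] ((307.6103820800781, 201.04461669921875), (10.46651840209961, 18.451936721801758), 89.1094970703125)
```

View pics/crop1.png

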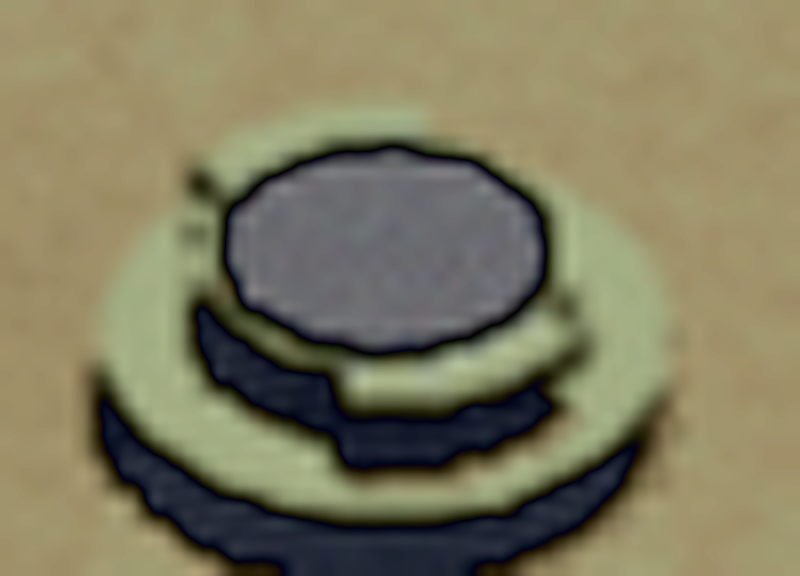

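View pics/crop2.png

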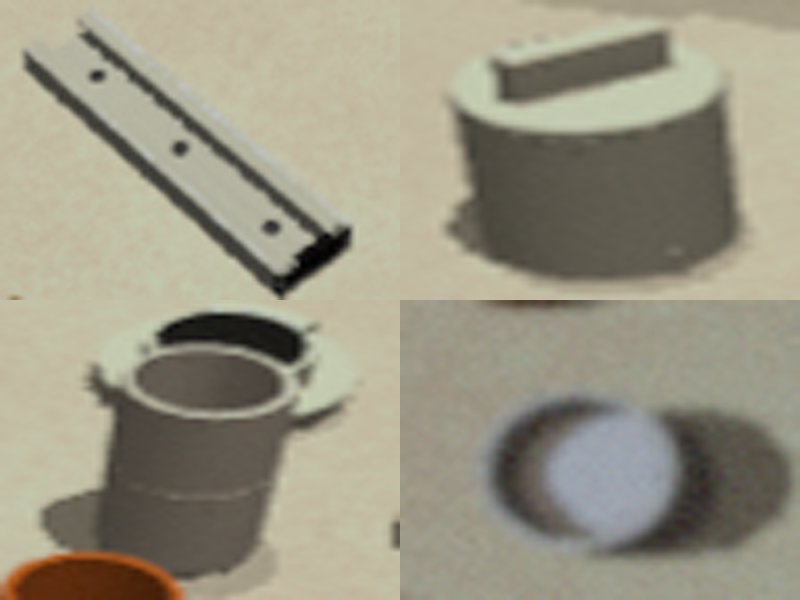

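The 16x crop shows the near lug's outer top corners at about crop (342,382) and (580,328), and the far lug's at about (203,170) and (430,108). The second crop shows the track holes, the cover bar and the jar rim, all clear and unobstructed.

Run:
```python
from h import *
t=cv2.imread('pics/top0.png');s=cv2.imread('pics/scene0.png')
def px(p,o,off,w,h,W=400,H=300): 
    p=np.atleast_2d(np.array(p,float))-o
    return np.c_[off[0]+(p[:,0]+.5)*w/W-.5,off[1]+(p[:,1]+.5)*h/H-.5]
# base
b=tri([(307.6,201.05)],[(343.70,228.24)]);print('base disc',b)
bc=b[0,:2]
L=plane('scene',px([(342,382),(580,328),(203,170),(430,108)],(0,0),(284,186),50,36,800,576),.033)
d=L[:,:2]-bc;print('lugs r',np.hypot(*d.T)*1e3,'ang',np.degrees(np.arctan2(d[:,1],d[:,0])))
# plate ellipse in top
g=t.astype(int);w=((g[:,:,0]-g[:,:,2])>-6)&(g[:,:,1]>70)
def comp(m,p,show=''):
    k,l,st,ce=cv2.connectedComponentsWithStats(m.astype(np.uint8));i=l[p[1],p[0]]
    cn=max(cv2.findContours((l==i).astype(np.uint8),0,1)[0],key=len);h=cv2.convexHull(cn)
    e=cv2.fitEllipse(h);print(show,i,st[i],e);return e[0]
p=comp(w,(325,229),'plate');print(plane('top',[p],.017))
p=comp(w,(432,225),'cover top');print(plane('top',[p],.090))
p=comp(w,(255,228),'jar top')
# jar
jt=px([(585,470)],(400,300),(226,200),52,48);js=px([(208,380)],(0,300),(346,196),56,66)
print('jar',tri(js,jt),jt,js, plane('top',jt,.111),plane('scene',js,.111))
# track dots
def dot(im,u):
    x,y=np.round(u).astype(int);q=im[y-3:y+4,x-3:x+4].max(2).astype(float);q=np.clip(np.median(q)-8-q,0,None)
    yy,xx=np.mgrid[-3:4,-3:4];return (x+(q*xx).sum()/q.sum(),y+(q*yy).sum()/q.sum())
dt=[dot(t,u) for u in px([(85,423),(199,431),(312,438)],(0,300),(262,112),112,84)]
ds=[dot(s,u) for u in px([(271,228),(180,149),(97,76)],(0,0),(226,226),96,72)]
print(dt,ds);D=tri(ds,dt);print('dots',D);v=D[0,:2]-D[2,:2];print('yaw',np.degrees(np.arctan2(v[1],v[0])))
P=plane('top',dt,.004);v=P[0]-P[2];print(P,'yaw',np.degrees(np.arctan2(v[1],v[0])))
print('track top corners',plane('top',px([(37,382),(30,453),(365,476),(370,410)],(0,300),(262,112),112,84),.018))
# cover bar
bt=px([(625,352),(662,356),(637,537),(600,533)],(400,300),(412,201),64,48)
print('bar top',plane('top',bt,.114))
bs=px([(497,62),(668,32),(645,18),(503,48)],(400,0),(228,138),48,54);print('bar scene',plane('scene',bs,.114))
```

```text
base disc [[4.35597404e-01 1.49572104e-02 3.21757811e-02 3.07026185e-04]]
lugs r [34.20031309 36.97421053 34.70438089 35.65920034] ang [  31.76723906   98.62681311  -80.21551436 -149.32727467]
plate 38 [323 208  42  42 910] ((343.0859375, 228.6181640625), (41.17216491699219, 41.515480041503906), 143.01278686523438)
[[0.43561978 0.01505648 0.017     ]]
cover top 37 [ 424  204   41   42 1192] ((444.18328857421875, 224.59706115722656), (40.229278564453125, 41.6287956237793), 154.52467346191406)
[[ 0.43780885 -0.19455948  0.09      ]]
jar top 39 [235 214  27  27 389] ((248.46551513671875, 226.7772216796875), (25.782196044921875, 26.84484100341797), 43.12010192871094)
jar [[0.43624505 0.21326049 0.10866951 0.00147872]] [[249.615 226.78 ]] [[374.69 213.21]] [[0.43653308 0.21229572 0.111     ]] [[0.4381013  0.21521232 0.111     ]]
[(np.float64(285.5665236051502), np.float64(145.8197424892704)), (np.float64(317.439446366782), np.float64(148.16608996539793)), (np.float64(349.0168776371308), np.float64(150.29113924050634))] [(np.float64(290.73968565815323), np.float64(280.0579567779961)), (np.
[... 253 characters left out ...]
85464  0.0044161   0.00110455]]
yaw 85.53266121583411
[[ 0.63213558  0.14609915  0.004     ]
 [ 0.62603004  0.07113657  0.004     ]
 [ 0.62056225 -0.0033123   0.004     ]] yaw 85.57074175127862
track top corners [[ 0.65556226  0.17680262  0.018     ]
 [ 0.60822827  0.18102991  0.018     ]
 [ 0.59174221 -0.03593228  0.018     ]
 [ 0.63578453 -0.04036654  0.018     ]]
bar top [[ 0.46887698 -0.19540475  0.114     ]
 [ 0.46741174 -0.20792063  0.114     ]
 [ 0.40771936 -0.19654689  0.114     ]
 [ 0.4092278  -0.18415559  0.114     ]]
bar scene [[ 0.47126017 -0.19531381  0.114     ]
 [ 0.41682292 -0.17584772  0.114     ]
 [ 0.4132083  -0.19082134  0.114     ]
 [ 0.46195978 -0.20344024  0.114     ]]
```

```bash
cat >> h.py <<'E'
from scipy.spatial.transform import Rotation as Ro
def st():
    s=bot.read_state();R=Ro.from_rotvec(s['tcp_rot']).as_matrix();eta=np.degrees(np.arctan2(R[1,1],R[0,1]))
    print('t%.2f'%s['time'],'tcp',s['tool_pos'].round(4),'eta %.2f'%eta,'F',s['wrist_force'].round(1),'w %.3f'%s['width'],'q6 %.2f'%s['q'][5],'tilt',R[:2,2].round(4));return s,R,eta
def to(x,y,z,eta=None):
    s,R,e=st();d=np.array([x,y,z])-s['tool_pos'];print('tool shift mm',(R.T@d*1e3).round(1),'turn',None if eta is None else round(-(eta-e),2))
    return R.T@d
E
python3 -c "
from h import *
to(.4356,.015,.23,-24.8)"
```

```text
t0.10 tcp [ 0.2798 -0.6135  0.2301] eta -65.49 F [0.5 0.1 0.2] w 0.998 q6 -0.04 tilt [-0.0008  0.0019]
tool shift mm [ 402.6 -507.2    1.1] turn -40.69
```

>>> jog_arm([
  {"claw":0,"x":0.0366,"y":-0.0461},
  {"claw":0,"x":0.0366,"y":-0.0461},
  {"claw":0,"x":0.0366,"y":-0.0461},
  {"claw":0,"x":0.0366,"y":-0.0461},
  {"claw":0,"x":0.0366,"y":-0.0461},
  {"claw":0,"x":0.0366,"y":-0.0461},
  {"claw":0,"x":0.0366,"y":-0.0461},
  {"claw":0,"x":0.0366,"y":-0.0461},
  {"claw":0,"x":0.0366,"y":-0.0461},
  {"claw":0,"x":0.0366,"y":-0.0461},
], newtons=60)

```text
schema error: expected keys claw, x, y, z, turn
```

>>> jog_arm([
  {"claw":0,"x":0.0366,"y":-0.0461},
  {"claw":0,"turn":-10.2},
  {"claw":0,"turn":-10.2},
  {"claw":0,"turn":-10.2},
  {"claw":0,"turn":-10.1},
  {"claw":0,"z":0.06},
  {"claw":0,"z":0.06},
  {"claw":0,"z":0.04},
  {"claw":0},
])

```text
schema error: expected keys claw, x, y, z, turn
```

```bash
python3 -c "
from h import *
to(.4356,.015,.019,-24.8)"
```

```text
t0.10 tcp [ 0.2798 -0.6135  0.2301] eta -65.49 F [0.5 0.1 0.2] w 0.998 q6 -0.04 tilt [-0.0008  0.0019]
tool shift mm [ 402.6 -506.8  212.1] turn -40.69
```

All keys are required in every row.

>>> jog_arm([
  {"claw":0,"x":0.0366,"y":-0.0461,"z":0,"turn":0},
  {"claw":0,"x":0.0366,"y":-0.0461,"z":0,"turn":0},
  {"claw":0,"x":0.0366,"y":-0.0461,"z":0,"turn":0},
  {"claw":0,"x":0.0366,"y":-0.0461,"z":0,"turn":0},
  {"claw":0,"x":0.0366,"y":-0.0461,"z":0,"turn":0},
  {"claw":0,"x":0.0366,"y":-0.0461,"z":0,"turn":0},
  {"claw":0,"x":0.0366,"y":-0.0461,"z":0,"turn":0},
  {"claw":0,"x":0.0366,"y":-0.0461,"z":0,"turn":0},
  {"claw":0,"x":0.0366,"y":-0.0461,"z":0,"turn":0},
  {"claw":0,"x":0.0366,"y":-0.0461,"z":0,"turn":0},
], newtons=60)

```text
time: 1.35
tool_pos: [0.4217, -0.041, 0.2311]
tcp_rot: [3.07, 0.667, 0.001]
wrist_force: [0.7, -0.0, 0.3]
width: 1.0
```

>>> jog_arm([
  {"claw":0,"x":0.0366,"y":-0.0461,"z":0,"turn":0},
  {"claw":0,"x":0,"y":0,"z":0,"turn":-10.2},
  {"claw":0,"x":0,"y":0,"z":0,"turn":-10.2},
  {"claw":0,"x":0,"y":0,"z":0,"turn":-10.2},
  {"claw":0,"x":0,"y":0,"z":0,"turn":-10.1},
  {"claw":0,"x":0,"y":0,"z":0.06,"turn":0},
  {"claw":0,"x":0,"y":0,"z":0.06,"turn":0},
  {"claw":0,"x":0,"y":0,"z":0.03,"turn":0},
  {"claw":0,"x":0,"y":0,"z":0,"turn":0},
])

```text
time: 2.48
tool_pos: [0.4326, 0.0144, 0.0783]
tcp_rot: [-2.643, -1.691, 0.01]
wrist_force: [-0.8, 0.0, 0.4]
width: 1.003
```

```bash
python3 -c "
from h import *
to(.4356,.015,.018,-24.8)"
```

```text
t2.48 tcp [0.4326 0.0144 0.0783] eta -24.79 F [-0.8  0.   0.4] w 1.003 q6 0.41 tilt [-0.0076  0.0002]
tool shift mm [ 2.   2.9 60.3] turn 0.01
```

>>> jog_arm([
  {"claw":0,"x":0.002,"y":0.0029,"z":0.035,"turn":0},
  {"claw":0,"x":0,"y":0,"z":0.015,"turn":0},
  {"claw":0,"x":0,"y":0,"z":0.01,"turn":0},
  {"claw":0,"x":0,"y":0,"z":0,"turn":0},
  {"claw":0,"x":0,"y":0,"z":0,"turn":0},
])

```text
time: 3.1
tool_pos: [0.4403, 0.0148, 0.0222]
tcp_rot: [2.646, 1.692, 0.002]
wrist_force: [-0.5, 0.3, 0.2]
width: 1.001
```

```bash
python3 -c "
from h import *
to(.4356,.015,.014,-24.8)
s=bot.read_camera('scene');t=bot.read_camera('top')
cv2.imwrite('pics/g1.png',np.hstack([cv2.resize(s[160:240,260:360],(400,320),interpolation=2)[:,:,::-1],cv2.resize(t[190:270,294:394],(400,320),interpolation=2)[:,:,::-1]]))"
```

```text
t3.10 tcp [0.4403 0.0148 0.0222] eta -24.79 F [-0.5  0.3  0.2] w 1.001 q6 0.41 tilt [ 0.0016 -0.    ]
tool shift mm [-1.8 -4.3  8.2] turn 0.01
```

View pics/g1.png

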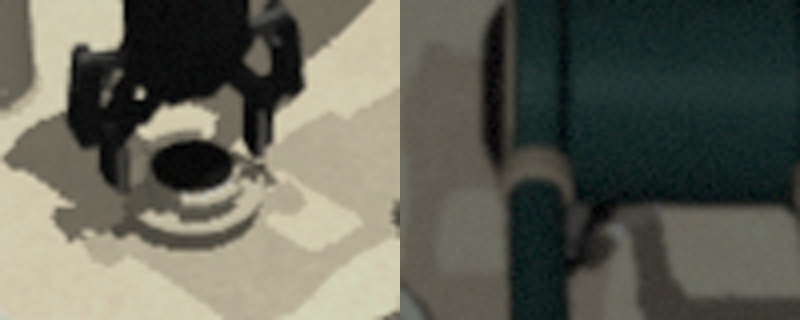

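The scene crop shows the fingers straddling the collar, with the left fingertip at crop (115,190) and the right at (258,152). The arm blocks the top view. The previous reading was lagging, so I am correcting by -4 mm and going a little lower.

>>> jog_arm([
  {"claw":0,"x":-0.0018,"y":-0.0043,"z":0.004,"turn":0},
  {"claw":0,"x":0,"y":0,"z":0.004,"turn":0},
  {"claw":0,"x":0,"y":0,"z":0,"turn":0},
  {"claw":0,"x":0,"y":0,"z":0,"turn":0},
  {"claw":0,"x":0,"y":0,"z":0,"turn":0},
])

```text
time: 3.82
tool_pos: [0.435, 0.015, 0.0134]
tcp_rot: [2.646, 1.693, 0.0]
wrist_force: [0.4, 0.8, -0.8]
width: 1.0
```

>>> jog_arm([
  {"claw":1,"x":0,"y":0,"z":0,"turn":0},
  {"claw":1,"x":0,"y":0,"z":0,"turn":0},
  {"claw":1,"x":0,"y":0,"z":0,"turn":0},
  {"claw":1,"x":0,"y":0,"z":0,"turn":0},
  {"claw":1,"x":0,"y":0,"z":0,"turn":0},
  {"claw":1,"x":0,"y":0,"z":0,"turn":0},
], newtons=60)

```text
time: 4.58
tool_pos: [0.4353, 0.015, 0.0139]
tcp_rot: [2.646, 1.693, 0.001]
wrist_force: [-1.1, 0.7, 4.9]
width: 0.68
```

```bash
python3 -c "
from h import *
to(.4356,.015,.014,-24.8)
t=bot.read_camera('scene')
g=t.max(2);m=(g<45).astype(np.uint8);k,l,s,ce=cv2.connectedComponentsWithStats(m);print(l[201,308],s[l[201,308]],ce[l[201,308]])
"
```

```text
t4.58 tcp [0.4353 0.015  0.0139] eta -24.79 F [-1.1  0.7  4.9] w 0.680 q6 0.41 tilt [0.0006 0.    ]
tool shift mm [ 0.1  0.3 -0. ] turn 0.01
33 [ 281  149   54   60 1671] [307.29323758 179.00299222]
```

>>> jog_arm([
  {"claw":1,"x":0,"y":0,"z":-0.02,"turn":0},
  {"claw":1,"x":0,"y":0,"z":-0.03,"turn":0},
  {"claw":1,"x":0,"y":0,"z":0,"turn":9.95},
  {"claw":1,"x":0,"y":0,"z":0,"turn":9.95},
  {"claw":1,"x":0,"y":0,"z":0,"turn":9.95},
  {"claw":1,"x":0,"y":0,"z":0,"turn":9.95},
  {"claw":1,"x":0,"y":0,"z":0,"turn":9.95},
  {"claw":1,"x":0,"y":0,"z":0,"turn":9.95},
  {"claw":1,"x":0,"y":0,"z":0,"turn":9.95},
  {"claw":1,"x":0,"y":0,"z":0,"turn":0},
])

```text
time: 5.88
tool_pos: [0.4343, 0.015, 0.0629]
tcp_rot: [3.139, -0.119, -0.001]
wrist_force: [0.1, 0.0, -1.2]
width: 0.681
```

```bash
python3 -c "
from h import *
to(.6139,-.083,.064,-94.45)"
```

```text
t5.88 tcp [0.4343 0.015  0.0629] eta -94.33 F [ 0.1  0.  -1.2] w 0.681 q6 1.62 tilt [-0.0007  0.    ]
tool shift mm [186.4  84.2  -1.2] turn 0.12
```

>>> jog_arm([
  {"claw":1,"x":0.0465,"y":0.021,"z":0,"turn":0},
  {"claw":1,"x":0.0465,"y":0.021,"z":0,"turn":0},
  {"claw":1,"x":0.0465,"y":0.021,"z":0,"turn":0},
  {"claw":1,"x":0.0465,"y":0.021,"z":0,"turn":0},
  {"claw":1,"x":0,"y":0,"z":0.02,"turn":0},
  {"claw":1,"x":0,"y":0,"z":0,"turn":0},
  {"claw":1,"x":0,"y":0,"z":0,"turn":0},
  {"claw":1,"x":0,"y":0,"z":0,"turn":0},
])

```text
time: 6.88
tool_pos: [0.6132, -0.0826, 0.0437]
tcp_rot: [-3.139, 0.12, -0.0]
wrist_force: [-0.1, 0.0, -1.5]
width: 0.676
```

```bash
python3 -c "
from h import *
to(.6139,-.083,.022,-94.45)
s=bot.read_camera('scene');t=bot.read_camera('top')
save('s2',s);save('t2',t)
cv2.imwrite('pics/g2.png',np.hstack([cv2.resize(s[190:290,185:285],(400,400),interpolation=2)[:,:,::-1],cv2.resize(t[120:220,330:430],(400,400),interpolation=2)[:,:,::-1]]))"
```

```text
t6.88 tcp [ 0.6132 -0.0826  0.0437] eta -94.37 F [-0.1  0.  -1.5] w 0.676 q6 1.47 tilt [0.0002 0.    ]
tool shift mm [ 0.8  0.4 21.7] turn 0.08
```

View pics/g2.png

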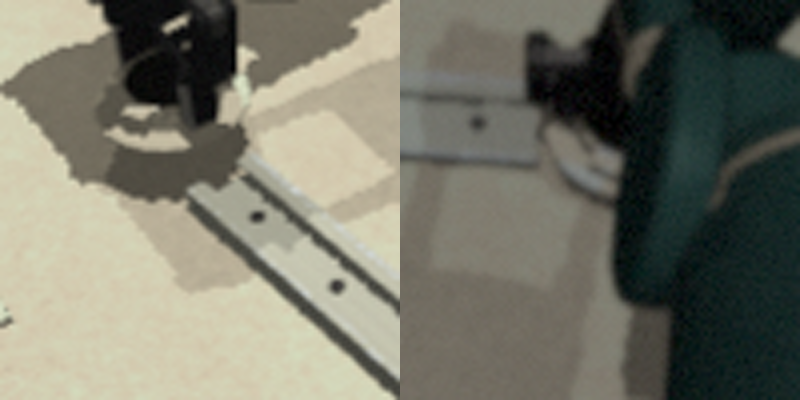

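The crop shows the base held just short of the track mouth at the right height, with its plate edge beside the slot. The arm blocks most of the top view. I'll lower and enter slowly, watching the lateral force.

>>> jog_arm([
  {"claw":1,"x":0.0007,"y":0,"z":0.015,"turn":0.1},
  {"claw":1,"x":0,"y":0,"z":0.0067,"turn":0},
  {"claw":1,"x":0,"y":0,"z":0,"turn":0},
  {"claw":1,"x":0,"y":-0.012,"z":0,"turn":0},
  {"claw":1,"x":0,"y":-0.012,"z":0,"turn":0},
  {"claw":1,"x":0,"y":-0.006,"z":0,"turn":0},
  {"claw":1,"x":0,"y":0,"z":0,"turn":0},
])

```text
time: 7.85
tool_pos: [0.617, -0.0524, 0.0218]
tcp_rot: [3.139, -0.122, 0.001]
wrist_force: [-0.3, -0.0, -0.6]
width: 0.672
```

```bash
cat >> h.py <<'E'
C=np.array([.6259,.0715]);a=np.radians(85.55);ux=np.array([np.cos(a),np.sin(a)]);uy=np.array([-ux[1],ux[0]])
def tr():
    s,R,e=st();d=s['tool_pos'][:2]-C;f=s['wrist_force'];print('track x %.1f y %.1f mm'%(d@ux*1e3,d@uy*1e3),'F along %.1f lat %.1f'%(f[:2]@ux,f[:2]@uy));return s
E
python3 -c "
from h import *
tr()"
```

```text
t7.85 tcp [ 0.617  -0.0524  0.0218] eta -94.46 F [-0.3 -0.  -0.6] w 0.672 q6 1.52 tilt [ 0.0004 -0.0001]
track x -124.3 y -0.8 mm F along -0.1 lat 0.3
```

>>> jog_arm([
  {"claw":1,"x":-0.0005,"y":-0.015,"z":0,"turn":0},
  {"claw":1,"x":0,"y":-0.015,"z":0,"turn":0},
  {"claw":1,"x":0,"y":-0.015,"z":0,"turn":0},
  {"claw":1,"x":0,"y":0,"z":0,"turn":0},
  {"claw":1,"x":0,"y":0,"z":0,"turn":0},
])

```text
time: 8.48
tool_pos: [0.6199, -0.0082, 0.0216]
tcp_rot: [3.139, -0.123, -0.0]
wrist_force: [0.5, -0.7, -1.6]
width: 0.676
```

```bash
python3 -c "
from h import *
tr()
s=bot.read_camera('scene')
cv2.imwrite('pics/g3.png',cv2.resize(s[190:290,195:305],(660,600),interpolation=2)[:,:,::-1])"
```

```text
t8.47 tcp [ 0.6199 -0.0082  0.0216] eta -94.50 F [ 0.5 -0.7 -1.6] w 0.676 q6 1.60 tilt [-0.0001 -0.0003]
track x -79.9 y -0.2 mm F along -0.6 lat -0.5
```

View pics/g3.png

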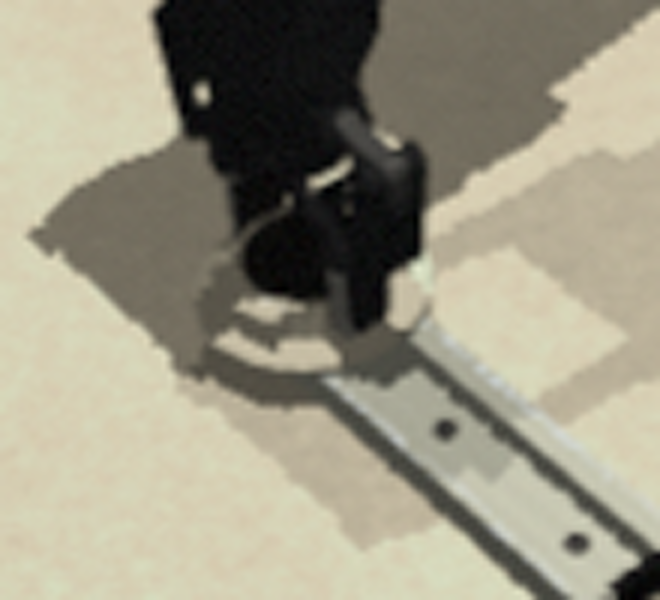

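The crop shows the plate over the lips with the open-end hole hidden beneath it, and the forces are near zero, so the foot is in the channel. I'll slide it on.

>>> jog_arm([
  {"claw":1,"x":0,"y":-0.02,"z":0,"turn":0},
  {"claw":1,"x":0,"y":-0.02,"z":0,"turn":0},
  {"claw":1,"x":0,"y":-0.02,"z":0,"turn":0},
  {"claw":1,"x":0,"y":-0.02,"z":0,"turn":0},
  {"claw":1,"x":0,"y":-0.02,"z":0,"turn":0},
  {"claw":1,"x":0,"y":-0.02,"z":0,"turn":0},
  {"claw":1,"x":0,"y":-0.02,"z":0,"turn":0},
  {"claw":1,"x":0,"y":0,"z":0,"turn":0},
  {"claw":1,"x":0,"y":0,"z":0,"turn":0},
])

```text
time: 9.65
tool_pos: [0.6308, 0.1311, 0.0215]
tcp_rot: [3.139, -0.124, -0.0]
wrist_force: [0.7, 0.6, -2.0]
width: 0.676
```

```bash
python3 -c "
from h import *
tr()"
```

```text
t9.65 tcp [0.6308 0.1311 0.0215] eta -94.51 F [ 0.7  0.6 -2. ] w 0.676 q6 1.82 tilt [-0.0003 -0.0004]
track x 59.8 y -0.3 mm F along 0.7 lat -0.6
```

>>> jog_arm([
  {"claw":1,"x":0,"y":-0.005,"z":0.0015,"turn":0},
  {"claw":1,"x":0,"y":-0.005,"z":0,"turn":0},
  {"claw":1,"x":0,"y":-0.003,"z":0,"turn":0},
  {"claw":1,"x":0,"y":-0.002,"z":0,"turn":0},
  {"claw":1,"x":0,"y":-0.002,"z":0,"turn":0},
  {"claw":1,"x":0,"y":0,"z":0,"turn":0},
  {"claw":1,"x":0,"y":0,"z":0,"turn":0},
])

```text
time: 10.52
tool_pos: [0.6321, 0.1454, 0.0202]
tcp_rot: [3.135, -0.123, -0.001]
wrist_force: [-1.0, -9.5, 1.9]
width: 0.68
```

```bash
python3 -c "
from h import *
tr()"
```

```text
t10.53 tcp [0.6321 0.1454 0.0202] eta -94.50 F [-1.  -9.5  1.9] w 0.680 q6 1.84 tilt [-0.0009 -0.0039]
track x 74.2 y -0.4 mm F along -9.5 lat 0.3
```

>>> jog_arm([
  {"claw":1,"x":0,"y":-0.002,"z":0.0005,"turn":0},
  {"claw":1,"x":0,"y":-0.001,"z":0,"turn":0},
  {"claw":1,"x":0,"y":0,"z":0,"turn":0},
  {"claw":1,"x":0,"y":0,"z":0,"turn":0},
])

```text
time: 11.02
tool_pos: [0.6321, 0.1457, 0.0202]
tcp_rot: [3.131, -0.122, -0.003]
wrist_force: [-2.1, -18.4, 6.8]
width: 0.683
```

```bash
python3 -c "
from h import *
tr()"
```

```text
t11.03 tcp [0.6321 0.1457 0.0202] eta -94.45 F [ -2.1 -18.4   6.8] w 0.683 q6 1.85 tilt [-0.002  -0.0079]
track x 74.4 y -0.4 mm F along -18.5 lat 0.7
```

Hard stop at about 18 N: the base is home. I'm releasing it and lifting.

>>> jog_arm([
  {"claw":0,"x":0,"y":0.001,"z":0,"turn":0},
  {"claw":0,"x":0,"y":0.001,"z":0,"turn":0},
  {"claw":0,"x":0,"y":0,"z":0,"turn":0},
  {"claw":0,"x":0,"y":0,"z":0,"turn":0},
  {"claw":0,"x":0,"y":0,"z":0,"turn":0},
  {"claw":0,"x":0,"y":0,"z":-0.03,"turn":0},
  {"claw":0,"x":0,"y":0,"z":-0.06,"turn":0},
  {"claw":0,"x":0,"y":0,"z":-0.05,"turn":0},
  {"claw":0,"x":0,"y":0,"z":0,"turn":0},
  {"claw":0,"x":0,"y":0,"z":0,"turn":0},
])

```text
time: 12.28
tool_pos: [0.632, 0.1492, 0.1594]
tcp_rot: [-3.139, 0.124, 0.0]
wrist_force: [-0.6, -0.7, -0.8]
width: 1.003
```

```bash
python3 -c "
from h import *
tr();to(.437,.215,.16)"
```

```text
t12.28 tcp [0.632  0.1492 0.1594] eta -94.53 F [-0.6 -0.7 -0.8] w 1.003 q6 1.84 tilt [-0.0002  0.    ]
track x 78.0 y -0.1 mm F along -0.7 lat 0.6
t12.28 tcp [0.632  0.1492 0.1594] eta -94.53 F [-0.6 -0.7 -0.8] w 1.003 q6 1.84 tilt [-0.0002  0.    ]
tool shift mm [-199.6  -50.2   -0.6] turn None
```

>>> jog_arm([
  {"claw":0,"x":-0.05,"y":-0.0125,"z":0,"turn":0},
  {"claw":0,"x":-0.05,"y":-0.0125,"z":0,"turn":0},
  {"claw":0,"x":-0.05,"y":-0.0125,"z":0,"turn":0},
  {"claw":0,"x":-0.0496,"y":-0.0127,"z":0,"turn":0},
  {"claw":0,"x":0,"y":0,"z":0,"turn":0},
  {"claw":0,"x":0,"y":0,"z":0,"turn":0},
  {"claw":0,"x":0,"y":0,"z":0,"turn":0},
])

```text
time: 13.15
tool_pos: [0.4383, 0.2147, 0.1591]
tcp_rot: [3.139, -0.126, -0.001]
wrist_force: [0.3, -1.0, 0.6]
width: 0.996
```

```bash
python3 -c "
from h import *
to(.437,.215,.068)
s=bot.read_camera('scene');t=bot.read_camera('top');save('s3',s);save('t3',t)
g=t.max(2);m=(g<45).astype(np.uint8);u=proj('top',[.6317,.1463,.039])[0];print(u)
x,y=u.round().astype(int)
k,l,st_,ce=cv2.connectedComponentsWithStats(m);i=l[y,x];print(i,st_[i],ce[i],plane('top',[ce[i]],.039))
v=proj('scene',[.6317,.1463,.039])[0];x,y=v.round().astype(int);m=(s.max(2)<45).astype(np.uint8);k,l,ss,c2=cv2.connectedComponentsWithStats(m);j=l[y,x];print(v,j,ss[j],c2[j]);print(tri([c2[j]],[ce[i]]))
"
```

```text
t13.15 tcp [0.4383 0.2147 0.1591] eta -94.58 F [ 0.3 -1.   0.6] w 0.996 q6 2.06 tilt [-0.0004 -0.0004]
tool shift mm [-1.2 -0.3 91.1] turn None
[284.50311197 142.13749527]
5 [274 132  22  21 344] [284.68895349 141.80232558] [[0.63247955 0.14588023 0.039     ]]
[290.01186278 269.28010117] 40 [278 261  24  18 329] [289.84194529 269.45592705]
[[6.32347768e-01 1.46082050e-01 3.88730831e-02 5.05968672e-04]]
```

>>> jog_arm([
  {"claw":0,"x":-0.0008,"y":0,"z":0.04,"turn":0},
  {"claw":0,"x":0,"y":0,"z":0.03,"turn":0},
  {"claw":0,"x":0,"y":0,"z":0.021,"turn":0},
  {"claw":0,"x":0,"y":0,"z":0,"turn":0},
  {"claw":0,"x":0,"y":0,"z":0,"turn":0},
])

```text
time: 13.88
tool_pos: [0.4376, 0.2151, 0.0693]
tcp_rot: [-3.139, 0.125, -0.002]
wrist_force: [-0.3, 0.2, 0.1]
width: 1.001
```

>>> jog_arm([
  {"claw":1,"x":0,"y":0,"z":0,"turn":0},
  {"claw":1,"x":0,"y":0,"z":0,"turn":0},
  {"claw":1,"x":0,"y":0,"z":0,"turn":0},
  {"claw":1,"x":0,"y":0,"z":0,"turn":0},
  {"claw":1,"x":0,"y":0,"z":0,"turn":0},
  {"claw":1,"x":0,"y":0,"z":0,"turn":0},
], newtons=35)

```text
time: 14.62
tool_pos: [0.4375, 0.2152, 0.07]
tcp_rot: [-3.139, 0.124, -0.003]
wrist_force: [-0.2, -1.9, 5.9]
width: 0.624
```

```bash
python3 -c "
from h import *
to(.437,.215,.068)"
```

```text
t14.62 tcp [0.4375 0.2152 0.07  ] eta -94.52 F [-0.2 -1.9  5.9] w 0.624 q6 2.06 tilt [0.0021 0.0003]
tool shift mm [-0.5  0.2  2. ] turn None
```

>>> jog_arm([
  {"claw":1,"x":0,"y":0,"z":-0.015,"turn":0},
  {"claw":1,"x":0,"y":0,"z":-0.025,"turn":0},
  {"claw":1,"x":0,"y":0,"z":-0.03,"turn":0},
  {"claw":1,"x":0,"y":0,"z":0,"turn":0},
  {"claw":1,"x":0,"y":0,"z":0,"turn":0},
])

```text
time: 15.25
tool_pos: [0.436, 0.2149, 0.1381]
tcp_rot: [3.139, -0.124, -0.001]
wrist_force: [-1.1, 0.3, -1.3]
width: 0.625
```

```bash
python3 -c "
from h import *
to(.6323,.146,.1375)"
```

```text
t15.25 tcp [0.436  0.2149 0.1381] eta -94.54 F [-1.1  0.3 -1.3] w 0.625 q6 2.06 tilt [-0.0006 -0.0002]
tool shift mm [201.1  53.2   0.5] turn None
```

>>> jog_arm([
  {"claw":1,"x":0.04,"y":0.0106,"z":0,"turn":0},
  {"claw":1,"x":0.04,"y":0.0106,"z":0,"turn":0},
  {"claw":1,"x":0.04,"y":0.0106,"z":0,"turn":0},
  {"claw":1,"x":0.04,"y":0.0106,"z":0,"turn":0},
  {"claw":1,"x":0.04,"y":0.0106,"z":0,"turn":0},
  {"claw":1,"x":0,"y":0,"z":0,"turn":0},
  {"claw":1,"x":0,"y":0,"z":0,"turn":0},
  {"claw":1,"x":0,"y":0,"z":0,"turn":0},
])

```text
time: 16.25
tool_pos: [0.6301, 0.1467, 0.1376]
tcp_rot: [3.139, -0.123, -0.004]
wrist_force: [0.0, 0.2, -1.6]
width: 0.623
```

```bash
python3 -c "
from h import *
to(.6323,.146,.058)"
```

```text
t16.25 tcp [0.6301 0.1467 0.1376] eta -94.50 F [ 0.   0.2 -1.6] w 0.623 q6 1.84 tilt [-0.0024 -0.0002]
tool shift mm [ 2.5  0.5 79.6] turn None
```

>>> jog_arm([
  {"claw":1,"x":0.0012,"y":0.0005,"z":0.03,"turn":0},
  {"claw":1,"x":0,"y":0,"z":0.03,"turn":0},
  {"claw":1,"x":0,"y":0,"z":0.014,"turn":0},
  {"claw":1,"x":0,"y":0,"z":0,"turn":0},
  {"claw":1,"x":0,"y":0,"z":0,"turn":0},
  {"claw":1,"x":0,"y":0,"z":0,"turn":0},
])

```text
time: 17.0
tool_pos: [0.6341, 0.1461, 0.0663]
tcp_rot: [-3.138, 0.124, -0.004]
wrist_force: [0.0, 0.4, -1.4]
width: 0.627
```

```bash
python3 -c "
from h import *
to(.6323,.146,.056)"
```

```text
t17.00 tcp [0.6341 0.1461 0.0663] eta -94.53 F [ 0.   0.4 -1.4] w 0.627 q6 1.84 tilt [0.0028 0.0005]
tool shift mm [-1.8  0.2 10.3] turn None
```

>>> jog_arm([
  {"claw":1,"x":0,"y":0,"z":0.004,"turn":0},
  {"claw":1,"x":0,"y":0,"z":0.003,"turn":0},
  {"claw":1,"x":0,"y":0,"z":0.0025,"turn":0},
  {"claw":1,"x":0,"y":0,"z":0,"turn":0},
  {"claw":1,"x":0,"y":0,"z":0,"turn":0},
  {"claw":1,"x":0,"y":0,"z":0,"turn":0},
])

```text
time: 17.75
tool_pos: [0.633, 0.1457, 0.056]
tcp_rot: [3.139, -0.124, -0.0]
wrist_force: [-2.0, -1.3, 5.3]
width: 0.624
```

```bash
python3 -c "
from h import *
to(.6323,.146,.056)"
```

```text
t17.75 tcp [0.633  0.1457 0.056 ] eta -94.54 F [-2.  -1.3  5.3] w 0.624 q6 1.84 tilt [-0. -0.]
tool shift mm [-0.7 -0.2  0. ] turn None
```

Contact at the expected height. I'm releasing and lifting, then will check.

>>> jog_arm([
  {"claw":0,"x":0,"y":0,"z":0,"turn":0},
  {"claw":0,"x":0,"y":0,"z":0,"turn":0},
  {"claw":0,"x":0,"y":0,"z":0,"turn":0},
  {"claw":0,"x":0,"y":0,"z":0,"turn":0},
  {"claw":0,"x":0,"y":0,"z":-0.03,"turn":0},
  {"claw":0,"x":0,"y":0,"z":-0.05,"turn":0},
  {"claw":0,"x":0,"y":0,"z":-0.05,"turn":0},
  {"claw":0,"x":0,"y":0,"z":-0.02,"turn":0},
  {"claw":0,"x":-0.05,"y":0,"z":0,"turn":0},
  {"claw":0,"x":-0.05,"y":0,"z":0,"turn":0},
])

```text
time: 19.0
tool_pos: [0.5319, 0.1536, 0.2042]
tcp_rot: [3.139, -0.125, -0.002]
wrist_force: [-0.3, -0.3, 0.2]
width: 0.996
```

>>> jog_arm([
  {"claw":0,"x":-0.02,"y":0.05,"z":0,"turn":0},
  {"claw":0,"x":-0.02,"y":0.05,"z":0,"turn":0},
  {"claw":0,"x":-0.02,"y":0.05,"z":0,"turn":0},
  {"claw":0,"x":0,"y":0.06,"z":0,"turn":0},
  {"claw":0,"x":0,"y":0,"z":0,"turn":-10.5},
  {"claw":0,"x":0,"y":0,"z":0,"turn":-10.5},
  {"claw":0,"x":0,"y":0,"z":0,"turn":-10.5},
  {"claw":0,"x":0,"y":0,"z":0,"turn":-10.5},
  {"claw":0,"x":0,"y":0,"z":0,"turn":-10.5},
  {"claw":0,"x":0,"y":0,"z":0,"turn":-10.5},
])

```text
time: 20.25
tool_pos: [0.456, -0.0508, 0.2039]
tcp_rot: [-2.736, -1.542, 0.003]
wrist_force: [-0.5, 0.2, -0.0]
width: 1.002
```

```bash
python3 -c "
from h import *
to(.438,-.1945,.2,79)
s=bot.read_camera('scene');t=bot.read_camera('top');save('s4',s);save('t4',t)
def c(im,x,y): return cv2.convertScaleAbs(cv2.resize(im[y:y+50,x:x+50],(400,400),interpolation=2),alpha=1.3)[:,:,::-1]
cv2.imwrite('pics/g4.png',np.vstack([np.hstack([c(s,266,225)*1,c(t,260,115)]),]))
g=t.astype(int);w=((g[:,:,2]-g[:,:,0])>-6)&(g[:,:,1]>70)
print(proj('scene',[.6323,.146,.097]),proj('top',[[.6323,.146,.097],[.6323,.146,.023]]))
"
```

```text
t20.25 tcp [ 0.456  -0.0508  0.2039] eta -31.20 F [-0.5  0.2 -0. ] w 1.002 q6 0.38 tilt [-0.0021  0.0004]
tool shift mm [-132.3   59.1    3.8] turn -110.2
[[288.80543255 250.10884287]] [[282.85545894 134.78921185]
 [285.08945455 143.68465503]]
```

View pics/g4.png

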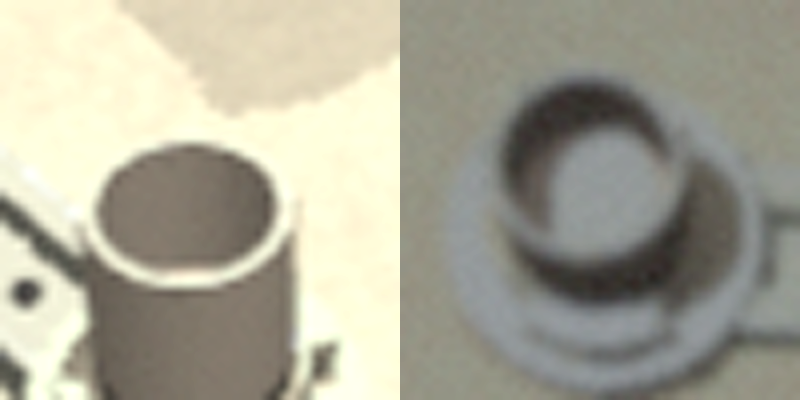

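The jar stands upright on the collar. Its rim centre is at top (283.8,135.6) against (282.9,134.8) ideal, about 2 mm off the middle, which is fine. Next I refine the cover position before grasping.

Run:
```python
from h import *
s=cv2.imread('pics/scene0.png').astype(int)
g=s[:,:,1];m=((g>165)&(s[:,:,0]-s[:,:,2]>-25))
print([ (y,''.join('#' if v else '.' for v in m[y,228:278])) for y in range(140,172,2)][:0])
k,l,st_,ce=cv2.connectedComponentsWithStats(m.astype(np.uint8));i=l[158,262];print(i,st_[i])
if i:
    h=cv2.convexHull(np.argwhere(l==i)[:,::-1].astype(np.int32));
    lo=h[h[:,0,1]>151];e=cv2.fitEllipse(lo);print(e,plane('scene',[e[0]],.09))
t=cv2.imread('pics/top0.png').astype(int)
print('disc top',plane('top',[(444.18,224.6)],.09))
# predicted silhouettes for centre guess
for c in((.438,-.1945),(.4405,-.1925)):
    th=np.linspace(0,6.28,90);P=np.c_[c[0]+.0445*np.cos(th),c[1]+.0445*np.sin(th),0*th+.09]
    for n in('scene','top'):
        q=proj(n,P);print(c,n,q.min(0).round(1),q.max(0).round(1))
# measured row/col profiles
print('scene row155 G',[(x,s[155,x,1],s[155,x,0]-s[155,x,2]) for x in list(range(231,240))+list(range(266,274))])
print('scene row176 G',[(x,s[176,x,1]) for x in list(range(231,242))+list(range(264,274))])
```

```text
[]
0 [     0      0    640    400 244861]
disc top [[ 0.43780271 -0.19455206  0.09      ]]
(0.438, -0.1945) scene [233.2 142.9] [266.5 160.8]
(0.438, -0.1945) top [423.5 203.7] [464.6 245.6]
(0.4405, -0.1925) scene [233.  143.5] [266.3 161.5]
(0.4405, -0.1925) top [422.6 202.5] [463.6 244.4]
scene row155 G [(231, np.int64(183), np.int64(-34)), (232, np.int64(182), np.int64(-34)), (233, np.int64(165), np.int64(-30)), (234, np.int64(172), np.int64(-22)), (235, np.int64(197), np.int64(-20)), (236, np.int64(202), np.int64(-20)), (237, np.int64(202), np.int64(-21)), (238, np.int64(201), np.int64(-20)), (239, np.int64(158), np.int64(-17)), (266, np.int64(122), np.int64(-22)), (267, np.int64(163), np.int64(-27)), (268, np.int64(188), np.int64(-31)), (269, np.int64(189), np.int64(-30)), (270, np.int64(190), np.int64(-29)), (271, np.int64(191), np.int64(-29)), (272, np.int64(191), np.int64(-30)), (273, np.int64(190), np.int64(-29))]
scene row176 G [(231, np.int64(188)), (232, np.int64(190)), (233, np.int64(188)), (234, np.int64(154)), (235, np.int64(101)), (236, np.int64(94)), (237, np.int64(78)), (238, np.int64(73)), (239, np.int64(74)), (240, np.int64(77)), (241, np.int64(78)), (264, np.int64(90)), (265, np.int64(90)), (266, np.int64(86)), (267, np.int64(84)), (268, np.int64(120)), (269, np.int64(170)), (270, np.int64(189)), (271, np.int64(188)), (272, np.int64(188)), (273, np.int64(190))]
```

>>> jog_arm([
  {"claw":0,"x":-0.044,"y":0.0197,"z":0,"turn":0},
  {"claw":0,"x":-0.044,"y":0.0197,"z":0,"turn":0},
  {"claw":0,"x":-0.044,"y":0.0197,"z":0,"turn":0},
  {"claw":0,"x":0,"y":0,"z":0,"turn":-10.6},
  {"claw":0,"x":0,"y":0,"z":0,"turn":-10.6},
  {"claw":0,"x":0,"y":0,"z":0,"turn":-10.6},
  {"claw":0,"x":0,"y":0,"z":0,"turn":-10.6},
  {"claw":0,"x":0,"y":0,"z":0,"turn":-10.6},
  {"claw":0,"x":0,"y":0,"z":0,"turn":-10.6},
  {"claw":0,"x":0,"y":0,"z":0,"turn":-10.6},
])

```text
time: 21.6
tool_pos: [0.4377, -0.1941, 0.2043]
tcp_rot: [-1.258, -2.877, -0.0]
wrist_force: [0.7, 0.2, 1.0]
width: 1.001
```

>>> jog_arm([
  {"claw":0,"x":0,"y":0,"z":0,"turn":-10.6},
  {"claw":0,"x":0,"y":0,"z":0,"turn":-10.6},
  {"claw":0,"x":0,"y":0,"z":0,"turn":-10.6},
  {"claw":0,"x":0,"y":0,"z":0,"turn":-4},
  {"claw":0,"x":0,"y":0,"z":0,"turn":0},
  {"claw":0,"x":0,"y":0,"z":0,"turn":0},
  {"claw":0,"x":0,"y":0,"z":0,"turn":0},
])

```text
time: 22.48
tool_pos: [0.438, -0.1943, 0.2049]
tcp_rot: [-0.318, -3.125, -0.0]
wrist_force: [0.3, -0.7, 0.1]
width: 1.002
```

```bash
python3 -c "
from h import *
to(.439,-.194,.096,79)"
```

```text
t22.48 tcp [ 0.438  -0.1943  0.2049] eta 78.38 F [ 0.3 -0.7  0.1] w 1.002 q6 -1.84 tilt [-0.0002  0.0001]
tool shift mm [ -0.9   0.5 108.9] turn -0.62
```

>>> jog_arm([
  {"claw":0,"x":0,"y":0,"z":0.05,"turn":0},
  {"claw":0,"x":0,"y":0,"z":0.04,"turn":0},
  {"claw":0,"x":0,"y":0,"z":0.02,"turn":0},
  {"claw":0,"x":0,"y":0,"z":0,"turn":0},
  {"claw":0,"x":0,"y":0,"z":0,"turn":0},
])

```text
time: 23.1
tool_pos: [0.4389, -0.1947, 0.0961]
tcp_rot: [0.316, 3.124, -0.001]
wrist_force: [0.5, -0.6, 0.1]
width: 1.001
```

>>> jog_arm([
  {"claw":1,"x":0,"y":0,"z":0,"turn":0},
  {"claw":1,"x":0,"y":0,"z":0,"turn":0},
  {"claw":1,"x":0,"y":0,"z":0,"turn":0},
  {"claw":1,"x":0,"y":0,"z":0,"turn":0},
  {"claw":1,"x":0,"y":0,"z":0,"turn":0},
  {"claw":1,"x":0,"y":0,"z":0,"turn":0},
  {"claw":1,"x":0,"y":0,"z":0,"turn":0},
  {"claw":1,"x":0,"y":0,"z":0,"turn":0},
  {"claw":1,"x":0,"y":0,"z":0,"turn":0},
  {"claw":1,"x":0,"y":0,"z":0,"turn":0},
], newtons=80)

```text
time: 24.35
tool_pos: [0.4382, -0.1944, 0.0952]
tcp_rot: [0.316, 3.126, -0.0]
wrist_force: [0.2, -1.2, 2.3]
width: 0.147
```

```bash
python3 -c "
from h import *
st()"
```

```text
t24.35 tcp [ 0.4382 -0.1944  0.0952] eta 78.46 F [ 0.2 -1.2  2.3] w 0.147 q6 -1.84 tilt [ 0.0001 -0.0001]
```

>>> jog_arm([
  {"claw":1,"x":0,"y":0,"z":-0.02,"turn":0},
  {"claw":1,"x":0,"y":0,"z":-0.04,"turn":0},
  {"claw":1,"x":0,"y":0,"z":-0.05,"turn":0},
  {"claw":1,"x":0,"y":0,"z":-0.045,"turn":0},
  {"claw":1,"x":0,"y":0,"z":0,"turn":-7},
  {"claw":1,"x":0,"y":0,"z":0,"turn":0},
  {"claw":1,"x":0,"y":0,"z":0,"turn":0},
])

```text
time: 25.22
tool_pos: [0.4373, -0.1938, 0.2486]
tcp_rot: [-0.127, -3.137, -0.002]
wrist_force: [0.2, -0.7, -1.0]
width: 0.142
```

```bash
python3 -c "
from h import *
to(.6323,.146,.250,85.55)"
```

```text
t25.23 tcp [ 0.4373 -0.1938  0.2486] eta 85.35 F [ 0.2 -0.7 -1. ] w 0.142 q6 -1.96 tilt [-0.0024  0.0014]
tool shift mm [-166.9  354.5   -1.4] turn -0.2
```

>>> jog_arm([
  {"claw":1,"x":-0.0238,"y":0.0506,"z":0,"turn":0},
  {"claw":1,"x":-0.0238,"y":0.0506,"z":0,"turn":0},
  {"claw":1,"x":-0.0238,"y":0.0506,"z":0,"turn":0},
  {"claw":1,"x":-0.0238,"y":0.0506,"z":0,"turn":0},
  {"claw":1,"x":-0.0238,"y":0.0506,"z":0,"turn":0},
  {"claw":1,"x":-0.0238,"y":0.0506,"z":0,"turn":0},
  {"claw":1,"x":-0.0238,"y":0.0506,"z":0,"turn":0},
  {"claw":1,"x":0,"y":0,"z":0,"turn":0},
  {"claw":1,"x":0,"y":0,"z":0,"turn":0},
  {"claw":1,"x":0,"y":0,"z":0,"turn":0},
])

```text
time: 26.48
tool_pos: [0.6315, 0.1444, 0.2494]
tcp_rot: [-0.127, -3.138, 0.001]
wrist_force: [0.0, 0.2, -2.0]
width: 0.143
```

```bash
python3 -c "
from h import *
to(.6323,.146,.138,85.55)
s=bot.read_camera('scene');save('s5',s)
x,y=proj('scene',[.6323,.146,.155])[0].astype(int);print(x,y,proj('scene',[[.6323,.146,.155],[.6323,.146,.245],[.6323,.146,.097]]))
cv2.imwrite('pics/g5.png',cv2.resize(s[y-70:y+80,x-80:x+80],(640,600),interpolation=2)[:,:,::-1])"
```

```text
t26.48 tcp [0.6315 0.1444 0.2494] eta 85.37 F [ 0.   0.2 -2. ] w 0.143 q6 -1.30 tilt [-0.0014 -0.0005]
tool shift mm [ -0.8   1.7 111.4] turn -0.18
287 229 [[287.8129212  229.01300658]
 [286.05996094 191.94783818]
 [288.80543255 250.10884287]]
```

View pics/g5.png

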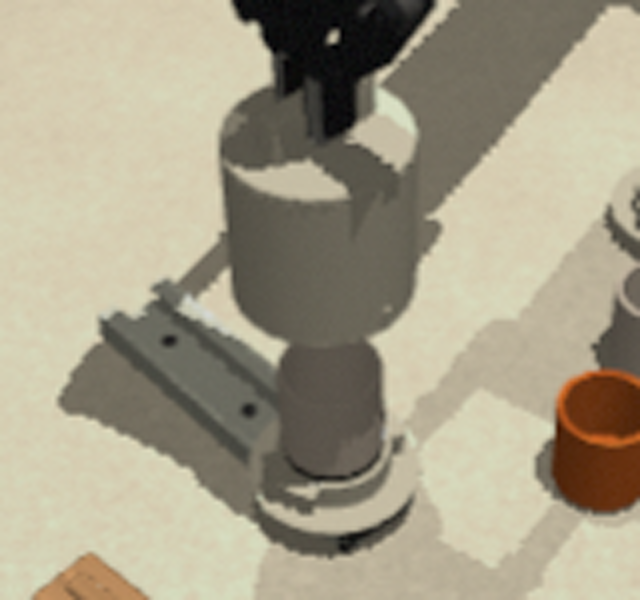

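The crop shows the cover held upright and centred over the jar, which stands on the base, with the bar across the track. Lowering.

>>> jog_arm([
  {"claw":1,"x":-0.0008,"y":0.0014,"z":0.03,"turn":-0.2},
  {"claw":1,"x":0,"y":0,"z":0.03,"turn":0},
  {"claw":1,"x":0,"y":0,"z":0.03,"turn":0},
  {"claw":1,"x":0,"y":0,"z":0.018,"turn":0},
  {"claw":1,"x":0,"y":0,"z":0,"turn":0},
  {"claw":1,"x":0,"y":0,"z":0,"turn":0},
  {"claw":1,"x":0,"y":0,"z":0,"turn":0},
  {"claw":1,"x":0,"y":0,"z":0,"turn":0},
])

```text
time: 27.52
tool_pos: [0.6339, 0.1471, 0.1434]
tcp_rot: [0.119, 3.137, 0.001]
wrist_force: [-0.2, 0.4, -1.6]
width: 0.141
```

```bash
python3 -c "
from h import *
to(.6323,.146,.1182,85.55)"
```

```text
t27.52 tcp [0.6339 0.1471 0.1434] eta 85.67 F [-0.2  0.4 -1.6] w 0.141 q6 -1.31 tilt [0.002  0.0004]
tool shift mm [ 1.5 -1.3 25.2] turn 0.12
```

>>> jog_arm([
  {"claw":1,"x":0,"y":0,"z":0.003,"turn":0},
  {"claw":1,"x":0,"y":0,"z":0,"turn":0},
  {"claw":1,"x":0,"y":0,"z":0,"turn":0},
])

```text
time: 27.9
tool_pos: [0.633, 0.147, 0.1389]
tcp_rot: [-0.119, -3.139, 0.0]
wrist_force: [-0.6, 0.8, -1.6]
width: 0.149
```

>>> jog_arm([
  {"claw":1,"x":0,"y":0,"z":0.003,"turn":0},
  {"claw":1,"x":0,"y":0,"z":0,"turn":0},
])

```text
time: 28.15
tool_pos: [0.6328, 0.1469, 0.1356]
tcp_rot: [-0.119, -3.139, 0.0]
wrist_force: [0.4, -0.2, -1.3]
width: 0.142
```

```bash
python3 -c "
from h import *
to(.6323,.146,.1182,85.55)"
```

```text
t28.15 tcp [0.6328 0.1469 0.1356] eta 85.66 F [ 0.4 -0.2 -1.3] w 0.142 q6 -1.31 tilt [-0.0008 -0.0001]
tool shift mm [ 0.4 -0.9 17.4] turn 0.11
```

>>> jog_arm([
  {"claw":1,"x":0.0004,"y":-0.0008,"z":0.002,"turn":0},
  {"claw":1,"x":0,"y":0,"z":0.003,"turn":0},
  {"claw":1,"x":0,"y":0,"z":0.003,"turn":0},
  {"claw":1,"x":0,"y":0,"z":0.003,"turn":0},
  {"claw":1,"x":0,"y":0,"z":0,"turn":0},
  {"claw":1,"x":0,"y":0,"z":0,"turn":0},
])

```text
time: 28.9
tool_pos: [0.6327, 0.1462, 0.1251]
tcp_rot: [0.119, 3.139, 0.0]
wrist_force: [0.8, 0.3, -1.3]
width: 0.14
```

```bash
python3 -c "
from h import *
to(.6323,.146,.1182,85.55)"
```

```text
t28.90 tcp [0.6327 0.1462 0.1251] eta 85.66 F [ 0.8  0.3 -1.3] w 0.140 q6 -1.31 tilt [0. 0.]
tool shift mm [ 0.4 -0.2  6.9] turn 0.11
```

Free so far, with the rim past the lug tops. I'll lower to the plate.

>>> jog_arm([
  {"claw":1,"x":0,"y":0,"z":0.003,"turn":0},
  {"claw":1,"x":0,"y":0,"z":0.002,"turn":0},
  {"claw":1,"x":0,"y":0,"z":0.002,"turn":0},
  {"claw":1,"x":0,"y":0,"z":0.0008,"turn":0},
  {"claw":1,"x":0,"y":0,"z":0,"turn":0},
  {"claw":1,"x":0,"y":0,"z":0,"turn":0},
])

```text
time: 29.65
tool_pos: [0.6329, 0.146, 0.1181]
tcp_rot: [0.119, 3.139, -0.0]
wrist_force: [-2.4, -2.3, 5.0]
width: 0.14
```

```bash
python3 -c "
from h import *
to(.6323,.146,.1182,85.55)"
```

```text
t29.65 tcp [0.6329 0.146  0.1181] eta 85.66 F [-2.4 -2.3  5. ] w 0.140 q6 -1.31 tilt [ 0.0006 -0.0001]
tool shift mm [ 0.6 -0.1 -0.1] turn 0.11
```

>>> jog_arm([
  {"claw":1,"x":0,"y":0,"z":-0.0005,"turn":8},
  {"claw":1,"x":0,"y":0,"z":0,"turn":9},
  {"claw":1,"x":0,"y":0,"z":0,"turn":9},
  {"claw":1,"x":0,"y":0,"z":0,"turn":9},
  {"claw":1,"x":0,"y":0,"z":0,"turn":9},
  {"claw":1,"x":0,"y":0,"z":0,"turn":0},
  {"claw":1,"x":0,"y":0,"z":0,"turn":0},
])

```text
time: 30.52
tool_pos: [0.6332, 0.1465, 0.1179]
tcp_rot: [1.282, 2.867, 0.002]
wrist_force: [1.3, 2.0, 1.4]
width: 0.143
```

```bash
python3 -c "
from h import *
to(.6323,.146,.1182,-4.45);print(bot.read_state()['torque'])"
```

```text
t30.52 tcp [0.6332 0.1465 0.1179] eta 41.80 F [1.3 2.  1.4] w 0.143 q6 -0.54 tilt [0.0014 0.0007]
tool shift mm [ 0.2 -1.1 -0.3] turn 46.25
[ 0.40054668 -0.29723348 -0.04752133]
```

>>> jog_arm([
  {"claw":1,"x":0,"y":0,"z":0,"turn":9},
  {"claw":1,"x":0,"y":0,"z":0,"turn":9},
  {"claw":1,"x":0,"y":0,"z":0,"turn":9},
  {"claw":1,"x":0,"y":0,"z":0,"turn":9},
  {"claw":1,"x":0,"y":0,"z":0,"turn":7},
  {"claw":1,"x":0,"y":0,"z":0,"turn":3},
  {"claw":1,"x":0,"y":0,"z":0,"turn":0},
  {"claw":1,"x":0,"y":0,"z":0,"turn":0},
])

```text
time: 31.52
tool_pos: [0.633, 0.1461, 0.118]
tcp_rot: [2.302, 2.137, 0.001]
wrist_force: [0.2, 1.0, 0.9]
width: 0.142
```

```bash
python3 -c "
from h import *
to(.6323,.146,.1182,-9.45);print(bot.read_state()['torque'])"
```

```text
t31.52 tcp [0.633  0.1461 0.118 ] eta -4.25 F [0.2 1.  0.9] w 0.142 q6 0.26 tilt [0.0008 0.0001]
tool shift mm [-0.2 -0.7 -0.2] turn 5.2
[ 0.07025928 -0.30600698  0.01325246]
```

Now slowly to the stop.

>>> jog_arm([
  {"claw":1,"x":0,"y":0,"z":0,"turn":2},
  {"claw":1,"x":0,"y":0,"z":0,"turn":2},
  {"claw":1,"x":0,"y":0,"z":0,"turn":1.5},
  {"claw":1,"x":0,"y":0,"z":0,"turn":1},
  {"claw":1,"x":0,"y":0,"z":0,"turn":0},
  {"claw":1,"x":0,"y":0,"z":0,"turn":0},
])

```text
time: 32.28
tool_pos: [0.6323, 0.1457, 0.118]
tcp_rot: [2.422, 2.001, -0.002]
wrist_force: [-2.2, -1.1, 5.6]
width: 0.141
```

```bash
python3 -c "
from h import *
to(.6323,.146,.1182,-9.45);print(bot.read_state()['torque'])"
```

```text
t32.27 tcp [0.6323 0.1457 0.118 ] eta -10.86 F [-2.2 -1.1  5.6] w 0.141 q6 0.38 tilt [-0.0009 -0.0009]
tool shift mm [ 0.3 -0.  -0.2] turn -1.41
[-0.42326478  0.26818407  0.16931113]
```

>>> jog_arm([
  {"claw":1,"x":0,"y":0,"z":0,"turn":1},
  {"claw":1,"x":0,"y":0,"z":0,"turn":0},
  {"claw":1,"x":0,"y":0,"z":0,"turn":0},
])

```text
time: 32.65
tool_pos: [0.6322, 0.1454, 0.118]
tcp_rot: [2.438, 1.98, -0.003]
wrist_force: [-1.4, -2.5, 5.1]
width: 0.14
```

```bash
python3 -c "
from h import *
st();print(bot.read_state()['torque'])"
```

```text
t32.65 tcp [0.6322 0.1454 0.118 ] eta -11.84 F [-1.4 -2.5  5.1] w 0.140 q6 0.40 tilt [-0.0012 -0.0013]
[-0.52517242  0.33760762  0.27722062]
```

The torque about the vertical is rising against the stop (0.17 then 0.28 N m), so the stop has been met. Releasing and checking.

>>> jog_arm([
  {"claw":0,"x":0,"y":0,"z":0,"turn":0},
  {"claw":0,"x":0,"y":0,"z":0,"turn":0},
  {"claw":0,"x":0,"y":0,"z":0,"turn":0},
  {"claw":0,"x":0,"y":0,"z":0,"turn":0},
  {"claw":0,"x":0,"y":0,"z":-0.03,"turn":0},
  {"claw":0,"x":0,"y":0,"z":-0.05,"turn":0},
  {"claw":0,"x":0,"y":0,"z":-0.05,"turn":0},
  {"claw":0,"x":-0.045,"y":0.03,"z":0,"turn":0},
  {"claw":0,"x":-0.045,"y":0.03,"z":0,"turn":0},
  {"claw":0,"x":-0.045,"y":0.03,"z":0,"turn":0},
])

```text
time: 33.9
tool_pos: [0.6936, -0.0056, 0.2482]
tcp_rot: [2.438, 1.981, 0.001]
wrist_force: [0.8, -0.2, 0.2]
width: 1.0
```

>>> jog_arm([
  {"claw":0,"x":-0.045,"y":0.03,"z":0,"turn":0},
  {"claw":0,"x":-0.045,"y":0.03,"z":0,"turn":0},
  {"claw":0,"x":0,"y":0,"z":0,"turn":0},
  {"claw":0,"x":0,"y":0,"z":0,"turn":0},
])

```text
time: 34.4
tool_pos: [0.733, -0.1047, 0.2472]
tcp_rot: [-2.438, -1.979, 0.0]
wrist_force: [-0.2, 0.7, -0.3]
width: 1.002
```

```bash
python3 -c "
from h import *
st()
s=bot.read_camera('scene');t=bot.read_camera('top');save('s6',s);save('t6',t)
def c(im,x,y,a): return cv2.convertScaleAbs(cv2.resize(im[y:y+70,x:x+50],(400,560),interpolation=2),alpha=a)[:,:,::-1]
cv2.imwrite('pics/g6.png',np.hstack([c(s,262,225,1.),c(t,255,105,1.6)]))
e=[.6323,.146]
print(proj('top',[[*(np.array(e)+k*ux*.03),.137] for k in(-1,1)]),proj('top',[e+[.113]]))
"
```

```text
t34.40 tcp [ 0.733  -0.1047  0.2472] eta -11.88 F [-0.2  0.7 -0.3] w 1.002 q6 0.03 tilt [-0.0009  0.0009]
[[296.21228256 130.35833881]
 [266.76655168 128.32142663]] [[282.32274535 132.66685139]]
```

View pics/g6.png

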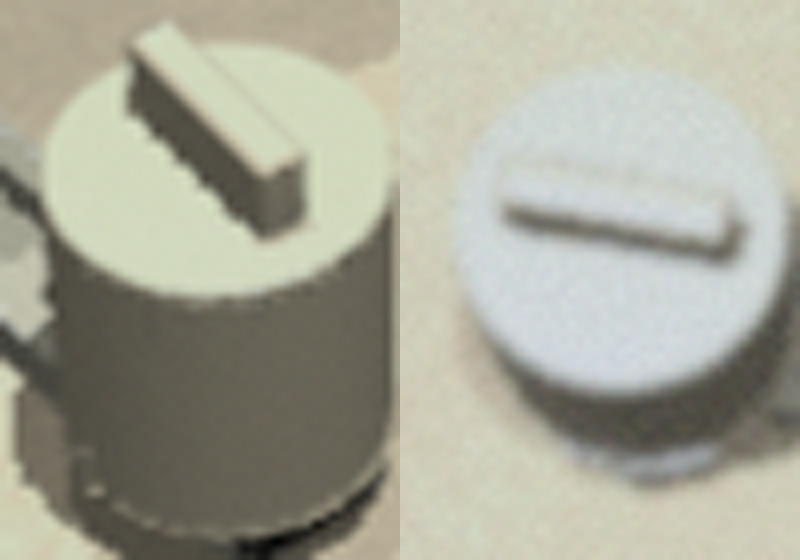

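The final view shows the cover seated on the plate. Its bar slopes 8.6° in the top image against 4.0° for the track, so it is about 4.7° past parallel, at the stop. The disc centre is at (282.4,133.2) against a predicted (282.3,132.7), so the base is still home. One quick check of the bystanders, then I hand in.

Run:
```python
from h import *
a=cv2.imread('pics/top0.png').astype(int);b=cv2.imread('pics/t6.png').astype(int)
for n,(x,y,w,h) in dict(ladle=(165,105,50,180),orange=(225,172,32,32),yellow=(200,245,32,32),brush=(260,70,52,32),comb=(360,78,80,32)).items():
    d=np.abs(a-b)[y:y+h,x:x+w].max(2);print(n,(d>40).sum(),np.median(d))
c=cv2.imread('pics/s6.png');o=cv2.imread('pics/scene0.png')
d=np.abs(c.astype(int)-o)[236:256,360:386].max(2);print('low jar body',(d>40).sum())
bot.finish_job()
```

```text
ladle 0 31.0
orange 0 30.0
yellow 0 30.0
brush 0 30.0
comb 78 24.0
low jar body 43
the job is handed in; nothing more can be done
```

The canister is fitted, and I handed the job in at about 34.5 s of the 72 s allowed.

- **Base:** I took the rightmost of the three look-alikes and slid it into the track from the open end. I pushed it against the end cap until it stopped hard at about 18 N. Two-view measurement then put it at (0.632, 0.146), with the collar top at 38.9 mm against 39 expected.
- **Jar:** The upper jar stands upright on the base, about 2 mm off the middle.
- **Cover:** It went down without resistance until its rim sat on the plate. I turned it clockwise to the stop, where the torque rose to 0.28 N m. The last pictures show the bar about 4.7° past parallel, which matches the stop, and the base still home.
- **Ladle, brush and comb:** A before-and-after picture comparison showed no change at the ladle, the brush or the orange and yellow jars. The picture exposure drifted between the two, so I used a high threshold. The comb area had 78 changed pixels, probably because the arm or its shadow was over it.
- **Lower jar:** The area around it had 43 changed pixels, probably from shadows and the upper jar being gone. I did not measure its position again.

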